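# Swing the dispensing arm over the beaker and press the pump

## Task

With a fingertip, push the swing arm of the dispensing stand gently round until its spout is over the middle of the beaker, then press the pump head on top of the column all the way down and let it come back up. Do not pump while the spout is anywhere else, and do not grip the arm. Leave the beaker, the cup and the vials standing where they are.

Things in the scene. Friction and masses are not known exactly. Their poses are not given: they have to be found in the camera images.
- stand: Dispensing stand, fixed to the bench: grey base plate 145 x 240 x 8 mm with an aluminium column (28 mm diameter) near its rear edge. Origin at bench level on the column axis; x to the rear, y left, z up; plate from x = -105 to +40, y = +/-120 mm. Four vessels stand loose on the plate, 85 mm from the axis, at about +/-38 and +/-76 degrees from -x; which stands where varies.
- column_axis (a point): Point on the column's vertical axis, the turning axis of the swing arm, at the mid height of the arm's bar (110 mm above the bench).
- swing_arm (a joint): Angle of the swing arm about the vertical column axis, rad, -1.75 to 1.75. At 0 the arm points along the stand's -x (to the front); positive is counterclockwise seen from above (towards the stand's -y). It starts within 0.2 of 0. It turns stiffly (friction 0.10 N m, about 1.5 N at mid bar) and stays where it is left.
- bar_mid (a point): Middle of the swing arm's white bar, on its centre line, 65 mm from the column axis and 110 mm above the bench: a good place to push sideways. The bar is straight, 12 mm wide and 24 mm tall (98 to 122 mm above the bench), and runs out from a hub 38 mm in diameter on the column to 97 mm from the axis.
- spout_tip (a point): Lower end of the steel spout (9 mm diameter) that hangs under the bar's outer end, 85 mm from the column axis; the tip is 88 mm above the bench, 10 mm over the beaker's rim.
- pump_head (a joint): Travel of the pump head, m: 0 up, 0.012 fully down. A spring returns it; it needs 1.5 N to start and 6 N at the bottom, and it has a hard stop there.
- pump_top (a point): Centre of the top of the pump head, a black round button 36 mm in diameter on the column axis, 157 mm above the bench when up. It does not turn with the arm.
- beaker: Clear open beaker with a pouring lip, 61 x 55 mm and 70 mm tall, the widest and tallest of the four vessels. Origin at the centre of its underside, close under the middle of its mouth.
- cup: Clear open sample cup, 29 mm diameter, 32 mm tall. Origin at the centre of its underside.
- vial_round: White screw-cap vial, 27 mm diameter, 48 mm tall. Origin at the centre of its underside.
- vial_tall: Screw-cap vial, 28 mm diameter, 52 mm tall. Origin at the centre of its underside.
There are look-alikes about, which are no part of the job. What is shaped like the cup but turquoise or yellow is not meant.

How it is judged:
On the way, in this order (a step that is already met when the one before it is completed fails the run):
1. the swing arm is pushed round until the spout is over the beaker, and stands still there (horizontal distance between spout_tip and beaker below 0.015 m and velocity of joint swing_arm between -0.05 and 0.05 rad/s), for 0.2 s.
2. the pump head is pressed down with the spout over the beaker (horizontal distance between spout_tip and beaker below 0.015 m and value of joint pump_head above 0.0095 m), for 0.1 s.
At the end, for the whole second after the job is handed in: The spout tip is within 15 mm, seen from above, of the beaker's centre, the arm is still, the pump head is up again (less than 2 mm down), and all four vessels stand upright within 12 mm of where they began (all of step 1 and value of joint pump_head below 0.002 m and distance of each of beaker, cup, vial_round, vial_tall from where it was at the start of the episode below 0.012 m and angle between each of beaker, cup, vial_round, vial_tall's own z axis and vertical below 0.15 rad); the robot touches nothing.
It fails at once if the pump head is pressed (more than 5 mm) while the spout is not over the beaker (value of joint pump_head above 0.005 m and not (horizontal distance between spout_tip and beaker below 0.015 m)).
It fails at once if the swing arm or the pump head is moved with the robot's arm or gripper body instead of the fingers (contact force between the arm and swing_arm above 1 N or contact force between the arm and pump_head above 1 N).
It fails at once if the arm is gripped or pushed hard (more than 20 N) (contact force between the fingers and swing_arm above 20 N).
It fails at once if the beaker, the cup or a vial is moved more than 12 mm, lifted or tipped (distance of any of beaker, cup, vial_round, vial_tall from where it was at the start of the episode above 0.012 m or angle between any of beaker, cup, vial_round, vial_tall's own z axis and vertical above 0.15 rad).
It also fails if it takes over 48 s, if anything falls off the work surface, if the arm or the gripper's body presses on something with over 40 N, if the wrist force passes 120 N, or if a joint passes its speed limit or range.

## Robot

A 6-joint arm with a two-finger parallel gripper is mounted at the origin on a cart in front of the work surface, level with it; the furniture and walls round the work are solid. World frame = base frame: x ahead of the robot, y to its left, z up, the work surface at z = 0. Lengths are in m, angles in rad, forces in N, time in s.
With the tool pointing down it reaches from about 0.275 to 0.85 m from the base axis. Payload 19 kg.
Tool frame: the origin (TCP) lies at the very end of the fingers, on their centre line; the grasp point (between the pads) lies 19 mm behind it (env.pinch_z is the distance from the TCP to the grasp point, in m); z points along the fingers, y is the direction in which the jaws open and shut (so a half turn about z gives the same grasp; the last joint's range is limited). The gripper opens to 85 mm and grips with 20 to 120 N. Pads are 22 mm wide; open, the fingers measure 114 mm over their backs; the gripper's body (76 mm by 85 mm) begins 54 mm behind the grasp point. The pads swing forward as they close: fully open they stand 13 mm farther back than shut.
Start: joints at [-1.465, 0.15, 1.437, -0, 1.554, -0.134], TCP at [0.137, -0.559, 0.231] pointing down, gripper open.
Joint ranges: [-2.8, 2.8], [-0.68, 2.1], [0.12, 2.68], [-1.39, 4.53], [0.16, 2.79], [-2.81, 2.81]. Speed limits (rad/s): [1.89, 1.89, 2.22, 3.01, 3.01, 3.01].

## Interface

Orientations are given as a 3x3 rotation matrix whose columns are the frame's x, y, z axes.
In Python, from cell import env, camera, job gives the robot as it stands.
- The arm moves only by the tool servo_tool, never from a script. Its argument "plan" is one flat list of numbers, 7 for each row, row after row: the shift along the tool's x, y, z in m, then the turn, a rotation vector about the tool's x, y, z in degrees, then the opening in per cent of the stroke, from 0 (shut) to 100 (fully open). A call has 1 to 5 rows; each row shifts and turns the commanded pose from where the row before left it, along the tool's axes as they then stand; what a row does not reach is not made up. A row lasts 1/12 s, in which the tool goes at most 41.7 mm and 7.16 degrees, less where a joint would pass 70% of its speed; a pose out of reach is approached as far as the arm can. A call with a gripper value outside its range is refused whole. The fingers move at their own pace and stop on an object; "grip_force" is the grip in N (left out, the last holds). Time passes only in rows, so rows that do not move let the fingers close. It gives the time, the measured TCP pose, the force and the opening at its end, in the units of the state.
- env.read_state(): the state, without advancing time (a new reading comes with each control period).
- camera(name): name is "side" or "top"; returns a dict with "frame" (400x640x3 uint8, blue, green, red), "depth" (400x640 float32, m along the optical axis (not along the pixel's ray), 0 where there is no reading), "mtx" (3x3 intrinsics, pixels), "rvec" (rotation vector, rad) and "tvec" (3), from world to camera coordinates, as OpenCV has them. Camera axes: x right, y down, z forward; pixel columns grow to the right and rows downward; lengths in m; the calibration is good to about 2 mm. A picture is of the moment at which its call begins.
- job.close_job(): hands the job in, once; it reports no verdict.
The state is a dict: "t": time; "joint_positions": joint angles; "joint_velocities": joint speeds; "joint_efforts": joint torques, N m; "position": TCP position; "tcp_rot": TCP orientation; "contact_force": force on the tool from outside, world axes, zero at the start; "wrist_torque": the same for the moment, N m; "width": opening from 0.0 (shut) to 1.0 (fully open).
Only numpy, scipy, OpenCV 4.12 (cv2) and the standard library are available. Lean on these libraries where they do the work, as an engineer would, in place of code of your own. Each camera call takes 0.05 s, during which the arm holds its last target.

## Working session

There is one attempt and no reset: what is moved stays moved. The work goes in short steps, Python scripts to look and compute and a tool call to move; the robot and the scene stay as the last step left them, time stands still between calls to the robot, and variables do not carry over. Pictures are saved under pics/ and viewed, and the job is handed in when it is done.

Besides the shell and the picture viewer there is one more tool, called after "Call:" by a JSON object that holds its "fn" and its "kwargs", one argument or row to a line. servo_tool: Moves the arm, as the interface text tells. Its arguments: {"type":"object","properties":{"plan":{"type":"array","items":{"type":"number"}},"grip_force":{"type":"number"}},"required":["plan"]}

```bash
ls; mkdir -p pics
python3 - <<'E'
from cell import env,camera,job
import cv2,numpy as np
for n in("side","top"):
    c=camera(n); np.savez(f"{n}0.npz",**c); cv2.imwrite(f"pics/{n}0.png",c["frame"])
    print(n,c["mtx"].tolist(),c["rvec"],c["tvec"]); R=cv2.Rodrigues(c["rvec"])[0]; print(-R.T@np.ravel(c["tvec"]))
print(env.read_state())
E
```

```text
pics
side [[432.4524797652858, 0.0, 314.135793038838], [0.0, 432.4524797652858, 196.0990094400124], [0.0, 0.0, 1.0]] [ 2.14680059 -0.24056207  0.11445702] [-0.51387459  0.24536861  0.8052041 ]
[ 0.39299121 -0.63414399  0.64501612]
top [[486.33520077418177, 0.0, 312.8639178884254], [0.0, 486.33520077418177, 198.6833329922163], [0.0, 0.0, 1.0]] [ 2.16882296 -2.1733785   0.13363201] [0.14136064 0.5517251  1.01723551]
[0.43736245 0.15409795 1.06963518]
{'t': 0.1, 'joint_positions': array([-1.46500545e+00,  1.50900490e-01,  1.43791233e+00, -1.77946851e-05,
        1.55381184e+00, -1.33996154e-01]), 'joint_velocities': array([ 0.00093717, -0.00064872, -0.00161618,  0.00082095,  0.00020607,
       -0.00126685]), 'joint_efforts': array([ 3.62592051e-03, -7.14379334e+01, -5.71790564e+01, -2.29814050e-04,
        7.11811168e-03, -6.45329720e-06]), 'position': array([ 0.13651485, -0.55834213,  0.23078326]), 'tcp_rot': array([[ 9.71388511e-01,  2.37495990e-01, -1.26666283e-04],
       [ 2.37495994e-01, -9.71387978e-01,  1.02436099e-03],
       [ 1.20239523e-04, -1.02513523e-03, -9.99999467e-01]]), 'contact_force': array([ 0.02631964,  0.73022886, -0.30056455]), 'wrist_torque': array([-0.00411647, -0.02268938, -0.01231353]), 'width': 1.0010602336865153}
```

View pics/side0.png

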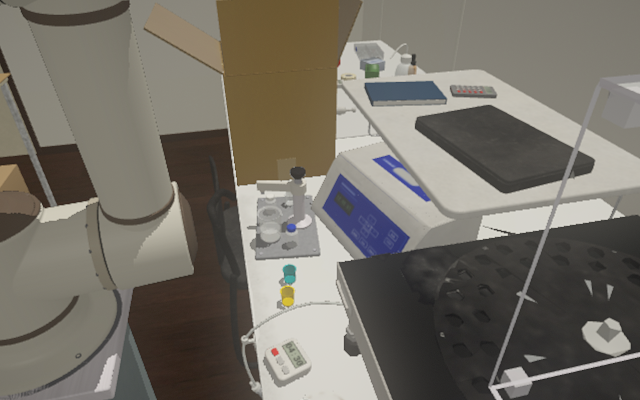

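View pics/top0.png

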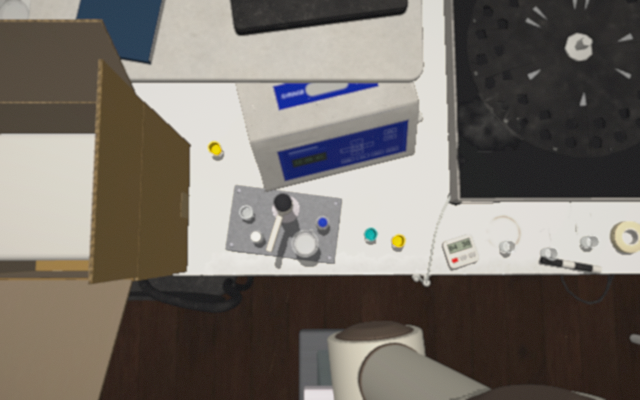

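```bash
cat > h.py <<'E'
import cv2,numpy as np
def ray(c,u,v,z):
    R=cv2.Rodrigues(c["rvec"])[0]; o=-R.T@np.ravel(c["tvec"])
    p=cv2.undistortPoints(np.array([[[u,v]]],float),c["mtx"],None)[0,0]
    d=R.T@np.array([p[0],p[1],1.]); return o+d*(z-o[2])/d[2]
def proj(c,P): return cv2.projectPoints(np.array(P,float).reshape(-1,3),c["rvec"],c["tvec"],c["mtx"],None)[0][:,0]
def pt(c,u,v):
    R=cv2.Rodrigues(c["rvec"])[0]; d=c["depth"][int(round(v)),int(round(u))]
    p=np.linalg.inv(c["mtx"])@np.array([u,v,1.])*d; return R.T@(p-np.ravel(c["tvec"]))
E
python3 - <<'E'
import numpy as np,cv2
t=np.load("top0.npz");s=np.load("side0.npz")
a=t["frame"][175:275,215:350]; cv2.imwrite("pics/topc.png",cv2.resize(a,None,fx=5.9,fy=5.9,interpolation=cv2.INTER_CUBIC))
a=s["frame"][160:265,235:340]; cv2.imwrite("pics/sidec.png",cv2.resize(a,None,fx=5.7,fy=5.7,interpolation=cv2.INTER_CUBIC))
E
```

```text
(no output)
```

View pics/topc.png

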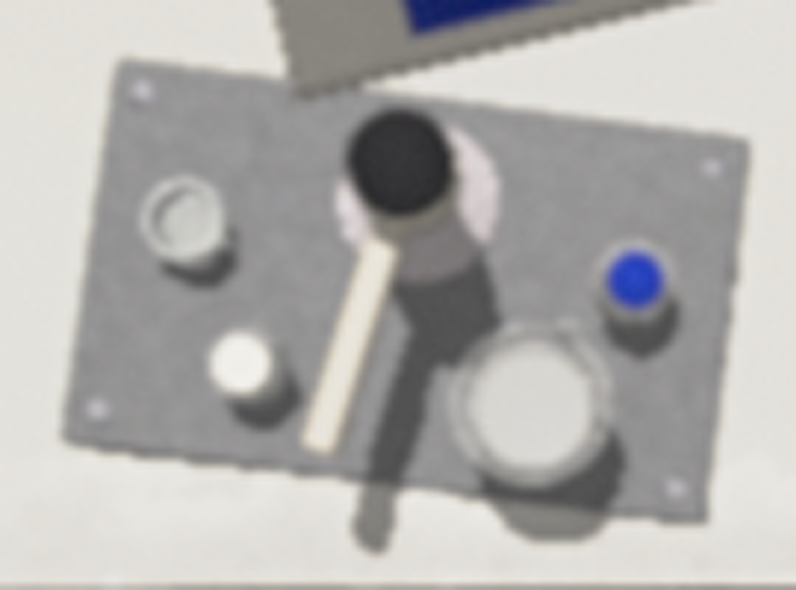

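View pics/sidec.png

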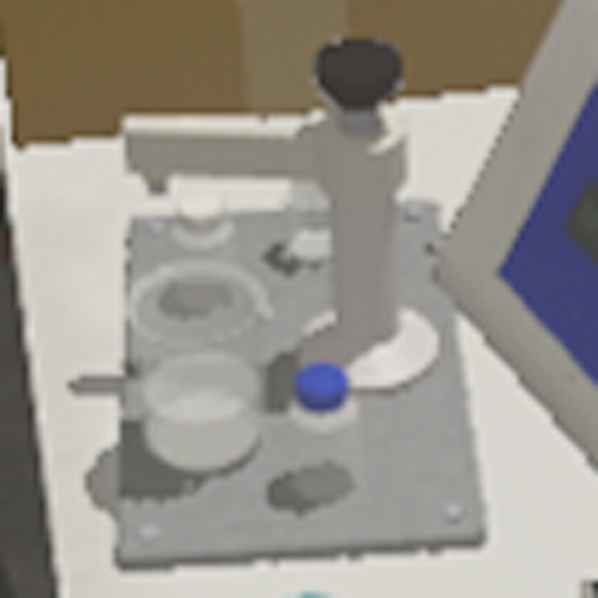

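Run:
```python
import numpy as np
from h import *
t=np.load("top0.npz");s=np.load("side0.npz")
T=lambda x,y:(x/5.9+215-.4,y/5.9+175-.4)
S=lambda x,y:(x/5.7+235-.4,y/5.7+160-.4)
np.set_printoptions(precision=4,suppress=True)
cor=np.array([ray(t,*T(*p),.008) for p in[(122,60),(750,138),(706,522),(64,440)]])
print("corners",cor, [np.linalg.norm(cor[i]-cor[(i+1)%4]) for i in range(4)])
# stand frame: rear-left(122,60)?, 
rear=(cor[0]+cor[1])/2;front=(cor[2]+cor[3])/2
xa=(rear-front);xa/=np.linalg.norm(xa); ya=cor[0]+cor[3]-cor[1]-cor[2];ya/=np.linalg.norm(ya)
cen=cor.mean(0); axis=cen+xa*0.0325; print("x axis",xa,"y",ya,"axis from plate",axis)
print("pump top", ray(t,*T(400,162),.157), "side",ray(s,*S(358,68),.157))
print("bar top end", ray(t,*T(320,446),.122),"near", ray(t,*T(380,250),.122))
print("bar end side",ray(s,*S(125,122),.122))
print("beaker base",ray(t,*T(530,402),.008),ray(t,*T(530,400),.010),"rim top",ray(t,*T(530,403),.078))
print("beaker side rim",ray(s,*S(202,305),.078),"base",ray(s,*S(202,440),.010))
for n,x,y,z in[("cup",184,220,.04),("vr",241,365,.056),("vt",635,280,.060)]: print(n,ray(t,*T(x,y),z))
for n,x,y in[("pump",400,162),("bar",350,348),("blue",635,280)]: print(n,pt(t,*T(x,y)))
```

```text
corners [[0.5854 0.3104 0.008 ]
 [0.5558 0.0765 0.008 ]
 [0.414  0.094  0.008 ]
 [0.4446 0.3296 0.008 ]] [np.float64(0.23581876986585695), np.float64(0.14289903141514051), np.float64(0.237639084672183), np.float64(0.1421054940412571)]
x axis [ 0.9917 -0.1287  0.    ] y [0.1271 0.9919 0.    ] axis from plate [0.5322 0.1984 0.008 ]
pump top [0.5316 0.1994 0.157 ] side [0.5314 0.188  0.157 ]
bar top end [0.4416 0.2269 0.122 ] near [0.506  0.2076 0.122 ]
bar end side [0.4414 0.2265 0.122 ]
beaker base [0.458  0.1585 0.008 ] [0.4587 0.1585 0.01  ] rim top [0.4563 0.1582 0.078 ]
beaker side rim [0.4603 0.1547 0.078 ] base [0.4558 0.1558 0.01  ]
cup [0.5229 0.2826 0.04  ]
vr [0.4703 0.26   0.056 ]
vt [0.4997 0.1213 0.06  ]
pump [0.5315 0.1993 0.1587]
bar [0.4737 0.2173 0.1225]
blue [0.4998 0.1212 0.0585]
```

Run:
```python
import numpy as np
from h import *
H=np.full((20,26),-9.)
for n in("top0","side0"):
    c=np.load(n+".npz");d=c["depth"];v,u=np.nonzero(d>0.1);dd=d[v,u]
    P=(np.linalg.inv(c["mtx"])@np.stack([u*1.,v*1.,np.ones(len(u))]))*dd
    R=cv2.Rodrigues(c["rvec"])[0];W=(R.T@(P-c["tvec"].reshape(3,1)))
    i=((W[0]-0.2)/.04).astype(int);j=((0.56-W[1])/.05).astype(int)
    m=(W[0]>.2)&(i<20)&(W[1]<.56)&(j<26)
    np.maximum.at(H,(i[m],j[m]),W[2][m])
print("      "+" ".join(f"{0.56-.05*j-.025:4.0f}" if 0 else f"{int(100*(0.535-.05*j)):4d}" for j in range(26)))
for i in range(19,-1,-1): print(f"{.22+.04*i:.2f}  "+" ".join(f"{int(round(100*h)):4d}" if h>-5 else "   ." for h in H[i]))
```

```text
53   48   43   38   33   28   23   18   13    8    3   -1   -6  -11  -16  -21  -26  -31  -36  -41  -46  -51  -56  -61  -66  -71
0.98    20   20   20   20   19   22   22   22   22   22   22   22   19   17   17   19   19    .    .    .    .    .    .    .    .    .
0.94    20   20   20   19   19   22   22   22   22   22   22   22   19   17   18   19   19   19   19   19   19   18    .    .    .    .
0.90    21   21   21   19   19   22   22   22   22   22   22   22   19   18   19   19   19   19   19   19   19   18    .    .    .    .
0.86    21   21   21   19   19   22   22   22   22   22   22   19   19   17   19   19   19   19   19   19   19    .    .    .    .    .
0.82    21   21   21   19   19   19   19   19   19   19   19   19   19   17   19   19   19   19   22   19   19    .    .    .    .    .
0.78    19   21   21   19   19   19   19   19   19   19   19   19   19   18   19   19   19   19   19   19   19    .    .    .    .    .
0.74    47   47   47   19   19   19   19   19   19   19   19   19   18   18   19   19   19   19   19   19   31    .    .    .    .    .
0.70    43   43   43
[... 1047 characters left out ...]
    2    .    .    .
0.38    35   35   35   27    1    1    0    1    1    1    1    0    1    3    1    1    1    1    1    2    2    1    0    .    .    .
0.34    38   38   38   -1   -1   -3  -73  -73  -73  -73  -73  -73  -72  -73  -73  -73  -73  -73  -73  -73  -72  -73  -73  -72  -72  -73
0.30    41   41   41   -1   -1  -73  -73  -73   20   25   49   65   66   63  -73  -73  -73  -73  -73  -73  -73  -73  -73  -72  -72  -73
0.26    43   43   43  -73  -73  -73  -73  -73   19   30   52   53   57   57  -73  -73  -73  -73  -73  -73  -73  -73  -73  -73  -73  -73
0.22   -73  -73  -73  -73  -73  -73  -73  -72   19   31   39   29   57   57  -73  -73  -72  -73  -73  -73  -73  -73  -73  -73  -73  -73
```

Call:
{"fn": "servo_tool", "kwargs": {
  "plan": [0.02,-0.026,0,0,0,0,0,0.02,-0.026,0,0,0,0,0,0.02,-0.026,0,0,0,0,0,0.02,-0.026,0,0,0,0,0,0.02,-0.026,0,0,0,0,0]
}}

```text
t: 0.52
position: [0.2031, -0.4069, 0.2309]
tcp_rot: [[0.971, 0.237, -0.0], [0.237, -0.971, 0.001], [0.0, -0.001, -1.0]]
contact_force: [0.3, -0.5, -0.8]
width: 0.299
```

Call:
{"fn": "servo_tool", "kwargs": {
  "plan": [0.02,-0.026,0,0,0,0,0,0.02,-0.026,0,0,0,0,0,0.02,-0.026,0,0,0,0,0,0.02,-0.026,0,0,0,0,0,0.02,-0.026,0,0,0,0,0]
}}

```text
t: 0.93
position: [0.2692, -0.2569, 0.2311]
tcp_rot: [[0.971, 0.237, 0.0], [0.237, -0.971, 0.0], [0.0, -0.0, -1.0]]
contact_force: [1.4, -0.9, -0.2]
width: -0.003
```

Call:
{"fn": "servo_tool", "kwargs": {
  "plan": [0.02,-0.026,0,0,0,0,0,0.02,-0.026,0,0,0,0,0,0.02,-0.026,0,0,0,0,0,0.02,-0.026,0,0,0,0,0,0.02,-0.026,0,0,0,0,0]
}}

```text
t: 1.35
position: [0.3354, -0.1068, 0.2313]
tcp_rot: [[0.971, 0.237, 0.0], [0.237, -0.971, -0.0], [0.0, 0.0, -1.0]]
contact_force: [1.1, -0.4, -0.2]
width: -0.002
```

Call:
{"fn": "servo_tool", "kwargs": {
  "plan": [0.02,-0.026,0,0,0,0,0,0.02,-0.026,0,0,0,0,0,0.02,-0.026,0,0,0,0,0,0.02,-0.026,0,0,0,0,0,0.02,-0.026,0,0,0,0,0]
}}

```text
t: 1.77
position: [0.4018, 0.0434, 0.2313]
tcp_rot: [[0.971, 0.238, 0.0], [0.238, -0.971, 0.0], [0.0, -0.0, -1.0]]
contact_force: [0.7, -1.1, 1.0]
width: 0.0
```

```bash
python3 -c "
from cell import env
s=env.read_state();print(s['position'],s['joint_positions'])"
```

```text
[0.40175983 0.04344791 0.2312813 ] [-8.35325543e-02 -2.16012162e-01  1.79244563e+00  5.40299715e-05
  1.56500009e+00  1.24712283e+00]
```

Call:
{"fn": "servo_tool", "kwargs": {
  "plan": [0.013,-0.0193,0,0,0,0,0,0.013,-0.0193,0,0,0,0,0,0.013,-0.0193,0,0,0,0,0,0.013,-0.0193,0,0,0,0,0,0.013,-0.0193,0,0,0,0,0]
}}

```text
t: 2.18
position: [0.4419, 0.1521, 0.2311]
tcp_rot: [[0.971, 0.238, -0.0], [0.238, -0.971, 0.0], [-0.0, -0.0, -1.0]]
contact_force: [-0.1, -0.7, -0.4]
width: 0.003
```

Call:
{"fn": "servo_tool", "kwargs": {
  "plan": [0.013,-0.0193,0,0,0,0,0,0.013,-0.0193,0,0,0,0,0,0.013,-0.0193,0,0,0,0,0,0.013,-0.0193,0,0,0,0,0,0.013,-0.0193,0,0,0,0,0]
}}

```text
t: 2.6
position: [0.4821, 0.2611, 0.231]
tcp_rot: [[0.971, 0.238, -0.001], [0.238, -0.971, -0.0], [-0.001, -0.0, -1.0]]
contact_force: [-0.8, -0.6, 0.1]
width: -0.001
```

Run:
```python
from cell import env,camera
import cv2,numpy as np
for n in("side","top"):
    c=camera(n); np.savez(f"{n}1.npz",**c)
    f=c["frame"]
    f=f[150:270,215:360] if n=="top" else f[80:265,200:360]
    cv2.imwrite(f"pics/{n}1.png",cv2.resize(f,None,fx=3.2,fy=3.2,interpolation=cv2.INTER_CUBIC))
s=env.read_state();print(s['position'],s['joint_positions'],s['contact_force'])
```

```text
[0.48238942 0.26221722 0.23046839] [3.57199691e-01 9.72373603e-02 1.49858057e+00 6.12641705e-04
 1.54680116e+00 1.68629922e+00] [-0.5641574  -0.8284542   0.25754104]
```

View pics/side1.png

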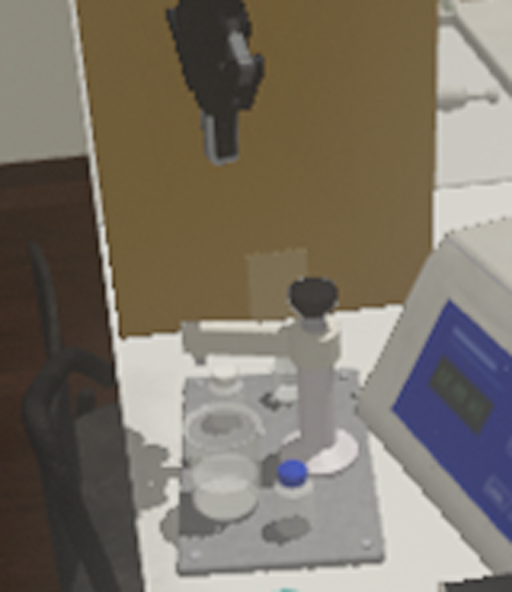

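View pics/top1.png

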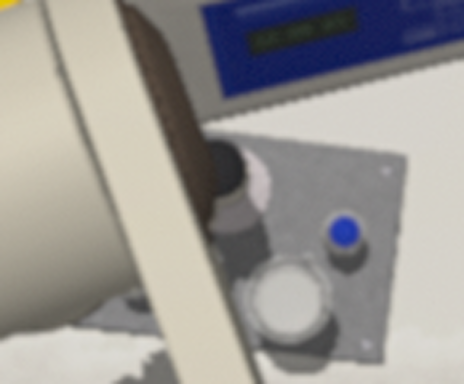

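Call:
{"fn": "servo_tool", "kwargs": {
  "plan": [0,0,0.025,0,0,0,0,0,0,0.025,0,0,0,0,0,0,0.025,0,0,0,0,0,0,0.025,0,0,0,0,0,0,0.022,0,0,0,0]
}}

```text
t: 3.12
position: [0.4814, 0.2594, 0.1076]
tcp_rot: [[0.971, 0.237, -0.001], [0.237, -0.971, -0.0], [-0.001, 0.0, -1.0]]
contact_force: [-0.4, -0.6, 0.5]
width: -0.0
```

```bash
cat > look.py <<'E'
import sys
from cell import env,camera
import cv2,numpy as np
k=sys.argv[1]
for n in("side","top"):
    c=camera(n); np.savez(f"{n}{k}.npz",**c)
    f=c["frame"]
    f=f[150:270,215:360] if n=="top" else f[120:265,215:360]
    cv2.imwrite(f"pics/{n}{k}.png",cv2.resize(f,None,fx=4,fy=4,interpolation=cv2.INTER_CUBIC))
s=env.read_state();print(s['t'],s['position'],s['contact_force'])
E
python3 look.py 2
```

```text
3.2167 [0.48023809 0.2589386  0.1060568 ] [-0.58966706  0.65823548 -0.22422286]
```

View pics/side2.png

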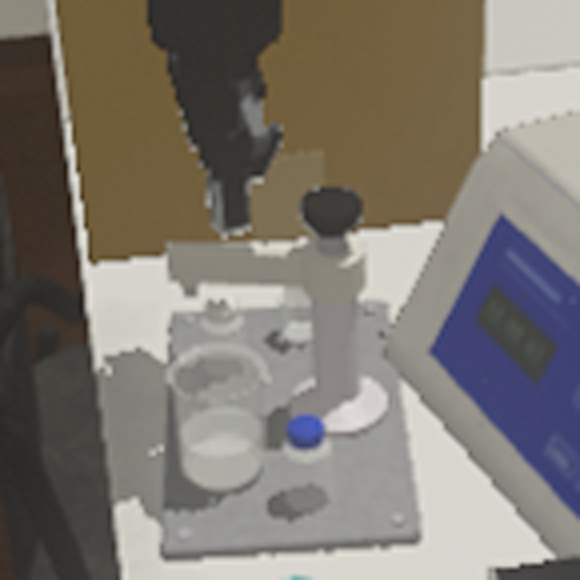

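Call:
{"fn": "servo_tool", "kwargs": {
  "plan": [-0.0019,0.003,0,0,0,0,0,-0.0019,0.003,0,0,0,0,0,-0.0019,0.003,0,0,0,0,0,-0.0019,0.003,0,0,0,0,0,-0.0019,0.003,0,0,0,0,0]
}}

```text
t: 3.63
position: [0.4765, 0.2428, 0.1103]
tcp_rot: [[0.971, 0.237, 0.001], [0.237, -0.971, 0.0], [0.001, -0.0, -1.0]]
contact_force: [0.1, -0.3, 0.0]
width: 0.001
```

Call:
{"fn": "servo_tool", "kwargs": {
  "plan": [-0.0019,0.003,0,0,0,0,0,-0.0019,0.003,0,0,0,0,0,-0.0019,0.003,0,0,0,0,0,-0.0019,0.003,0,0,0,0,0,-0.0019,0.003,0,0,0,0,0]
}}

```text
t: 4.05
position: [0.4707, 0.226, 0.1095]
tcp_rot: [[0.971, 0.238, 0.0], [0.238, -0.971, 0.0], [0.0, -0.0, -1.0]]
contact_force: [1.9, 1.7, 1.4]
width: -0.002
```

```bash
python3 look.py 3
```

```text
4.15 [0.47060726 0.22585778 0.10940352] [ 0.42303787 -0.03180696  0.13561267]
```

View pics/side3.png

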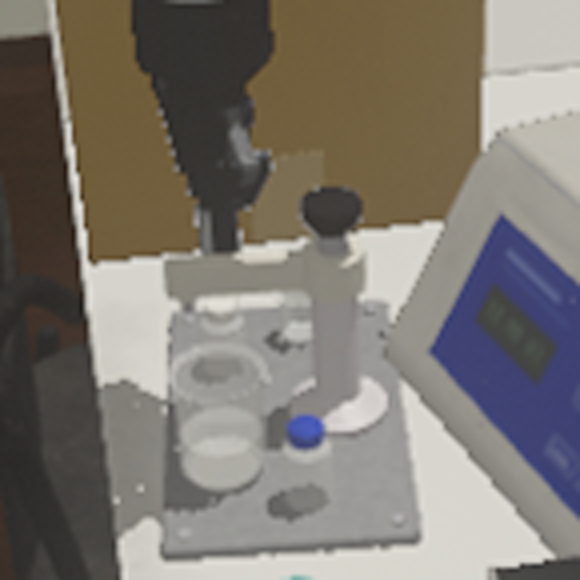

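Call:
{"fn": "servo_tool", "kwargs": {
  "plan": [-0.0017,0.0026,0,0,0,0,0,-0.0017,0.0026,0,0,0,0,0,-0.0017,0.0026,0,0,0,0,0,-0.0017,0.0026,0,0,0,0,0,-0.0017,0.0026,0,0,0,0,0]
}}

```text
t: 4.57
position: [0.4654, 0.2114, 0.1093]
tcp_rot: [[0.971, 0.238, -0.0], [0.238, -0.971, 0.0], [-0.0, -0.0, -1.0]]
contact_force: [1.2, 2.1, -0.4]
width: 0.001
```

Call:
{"fn": "servo_tool", "kwargs": {
  "plan": [-0.0017,0.0026,0,0,0,0,0,-0.001,0.0028,0,0,0,0,0,-0.001,0.0028,0,0,0,0,0,0,0,0,0,0,0,0]
}}

```text
t: 4.9
position: [0.4638, 0.2023, 0.1094]
tcp_rot: [[0.971, 0.237, -0.0], [0.237, -0.971, -0.0], [-0.0, 0.0, -1.0]]
contact_force: [-0.6, -0.1, -0.4]
width: -0.001
```

```bash
python3 look.py 4
```

```text
5.0 [0.46382649 0.20258371 0.10930001] [-0.17847688  0.49538724  0.18859408]
```

View pics/side4.png

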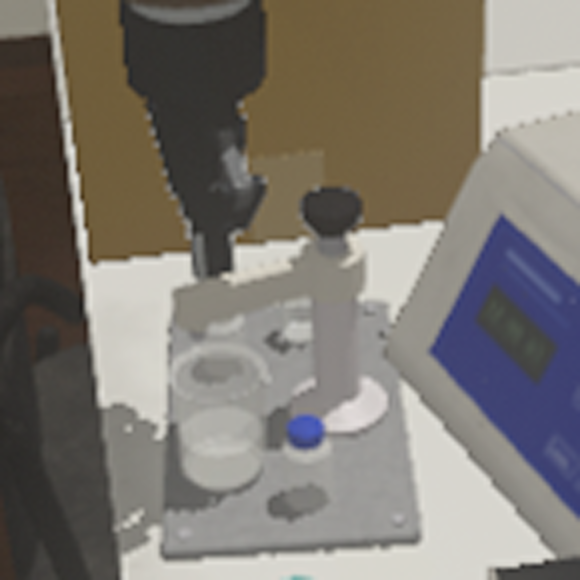

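View pics/top4.png

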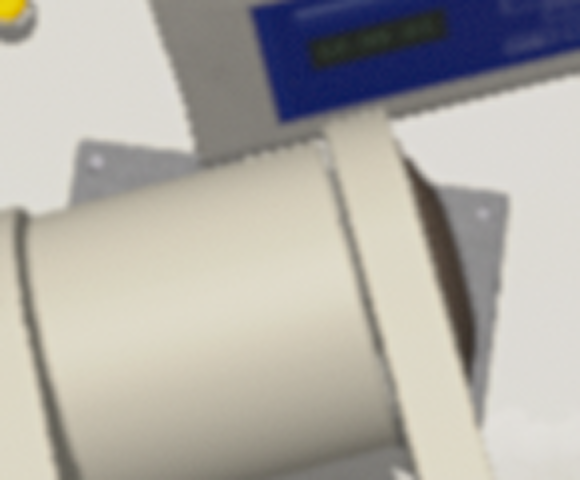

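```bash
cat > ang.py <<'E'
import sys
from h import *
c=np.load(sys.argv[1]);A=np.array([.5318,.199])
for th in np.arange(float(sys.argv[2]),float(sys.argv[3]),3.):
    a=np.radians(th);u=np.array([np.cos(a),np.sin(a)]);n=np.array([-u[1],u[0]])
    q=lambda r,l,z:np.r_[A+r*u+l*n,z]
    P=[q(.097,.006,.122),q(.097,.006,.098),q(.03,.006,.098),q(.085,0,.088)]
    print(th,((proj(c,P)-[214.6,119.6])*4).round().astype(int).tolist())
E
python3 ang.py side0.npz 160 169;python3 ang.py side4.npz 185 212; python3 -c "
from h import *
c=np.load('side4.npz');print(ray(c,.4+214.6+173/4,119.6+.4+290/4,.122))"
```

```text
160.0 [[163, 246], [166, 281], [279, 288], [190, 291]]
163.0 [[161, 251], [165, 286], [279, 290], [189, 295]]
166.0 [[161, 256], [164, 291], [279, 291], [187, 299]]
185.0 [[166, 285], [169, 321], [284, 300], [189, 326]]
188.0 [[168, 290], [172, 326], [285, 302], [191, 330]]
191.0 [[171, 294], [175, 330], [287, 303], [193, 334]]
194.0 [[175, 299], [178, 335], [288, 304], [196, 338]]
197.0 [[179, 303], [182, 339], [290, 305], [199, 342]]
200.0 [[183, 307], [187, 343], [292, 307], [202, 346]]
203.0 [[188, 311], [191, 348], [294, 308], [206, 350]]
206.0 [[193, 315], [197, 352], [296, 309], [210, 354]]
209.0 [[199, 319], [202, 355], [298, 310], [215, 357]]
[0.43991664 0.1770227  0.122     ]
```

Call:
{"fn": "servo_tool", "kwargs": {
  "plan": [-0.0005,0.0028,0,0,0,0,0,-0.0005,0.0028,0,0,0,0,0,-0.0005,0.0028,0,0,0,0,0,-0.0005,0.0028,0,0,0,0,0,0,0,0,0,0,0,0]
}}

```text
t: 5.42
position: [0.4646, 0.191, 0.1093]
tcp_rot: [[0.971, 0.237, -0.0], [0.237, -0.971, -0.0], [-0.0, 0.0, -1.0]]
contact_force: [0.2, 1.1, 0.3]
width: -0.001
```

```bash
python3 look.py 5
```

```text
5.5167 [0.46456033 0.19122772 0.10931325] [-0.82803749  0.31034901 -0.29988086]
```

View pics/side5.png

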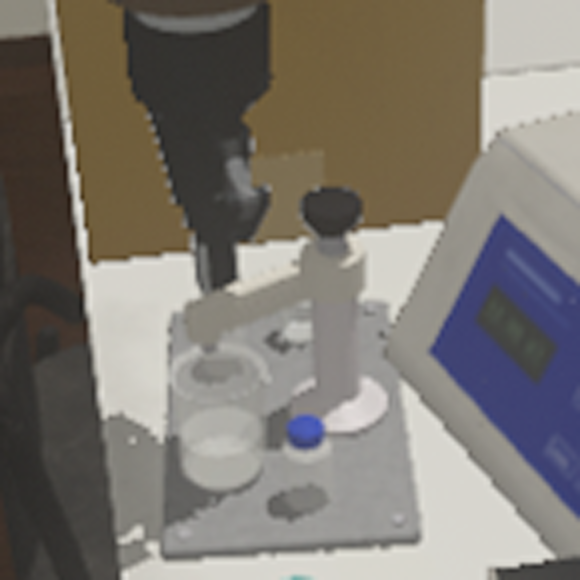

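Call:
{"fn": "servo_tool", "kwargs": {
  "plan": [0.0004,0.0026,0,0,0,0,0,0.0004,0.0026,0,0,0,0,0,0.0004,0.0022,0,0,0,0,0,0,0,0,0,0,0,0]
}}

```text
t: 5.85
position: [0.4676, 0.1842, 0.1093]
tcp_rot: [[0.971, 0.237, -0.0], [0.237, -0.971, -0.0], [-0.0, 0.0, -1.0]]
contact_force: [-1.5, 1.5, 0.2]
width: -0.002
```

```bash
python3 look.py 6
```

```text
5.95 [0.46758803 0.18441114 0.10932595] [-0.4931215   0.27469341 -0.04100756]
```

View pics/side6.png

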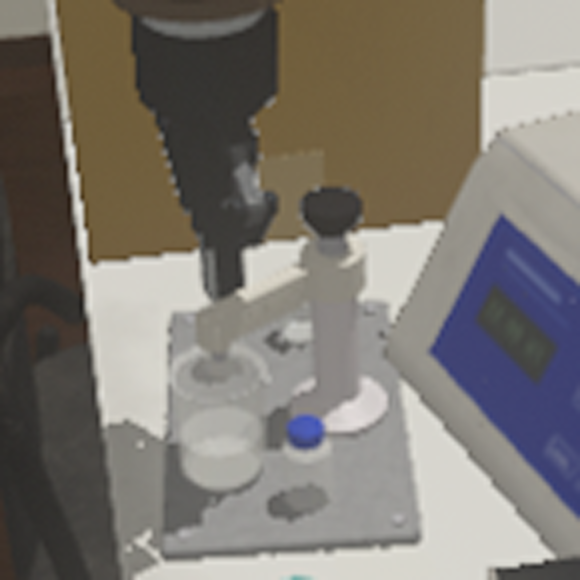

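Call:
{"fn": "servo_tool", "kwargs": {
  "plan": [-0.002,-0.008,0,0,0,0,0,-0.003,-0.012,0,0,0,0,0,0,0,-0.03,0,0,0,0,0,0,-0.03,0,0,0,0,0,0,-0.03,0,0,0,0]
}}

```text
t: 6.37
position: [0.457, 0.2039, 0.2004]
tcp_rot: [[0.971, 0.238, -0.001], [0.238, -0.971, -0.0], [-0.001, -0.0, -1.0]]
contact_force: [-0.1, -0.2, 0.8]
width: 0.003
```

Call:
{"fn": "servo_tool", "kwargs": {
  "plan": [-0.03,0,-0.02,0,0,0,0,-0.03,0,-0.01,0,0,0,0,-0.03,0.01,0,0,0,0,0,-0.03,0.02,0,0,0,0,0,-0.02,0.02,0,0,0,0,0]
}}

```text
t: 6.78
position: [0.3313, 0.1213, 0.2294]
tcp_rot: [[0.971, 0.24, 0.001], [0.24, -0.971, 0.0], [0.001, -0.0, -1.0]]
contact_force: [0.8, -1.5, 0.6]
width: 0.0
```

```bash
python3 look.py 7
```

```text
6.8833 [0.33191158 0.11989402 0.22983339] [ 0.76644521 -0.55519834  0.50103515]
```

View pics/top7.png

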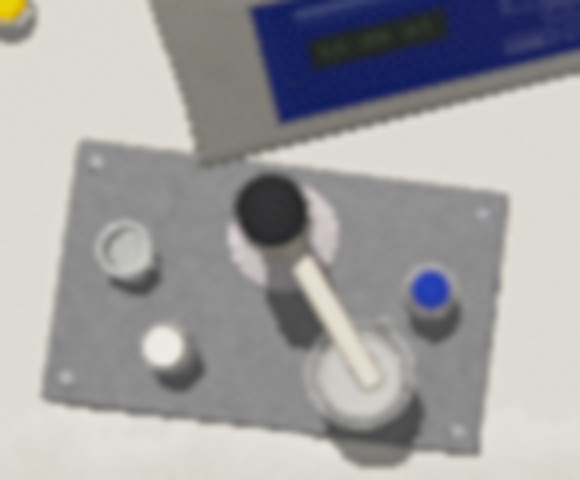

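View pics/side7.png

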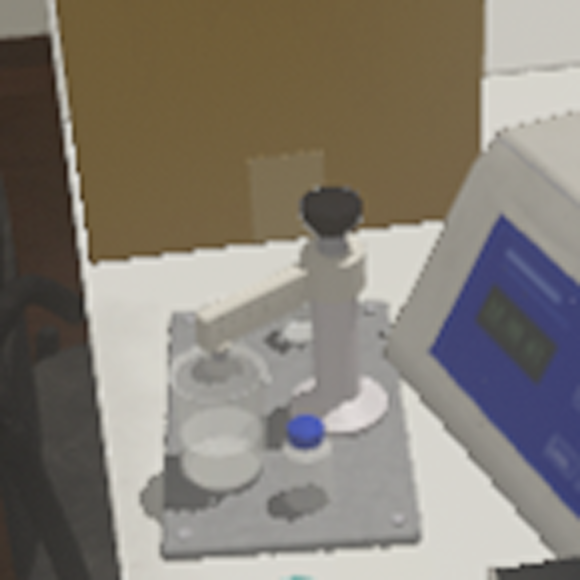

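Run:
```python
from h import *
t=np.load("top7.npz");T=lambda x,y:(x/4+214.6,y/4+149.6)
e=ray(t,*T(370,386),.122);n=ray(t,*T(306,262),.122);A=np.array([.5318,.199])
print("end",e,"near",n)
d=(e-n)[:2];th=np.arctan2(d[1],d[0]);th2=np.arctan2(*(e[:2]-A)[::-1]);print(np.degrees([th,th2])%360,np.linalg.norm(e[:2]-A))
tip=A+.085*(e[:2]-A)/np.linalg.norm(e[:2]-A);print("tip",tip)
for z,p in((.01,(362,380)),(.078,(360,378))): b=ray(t,*T(*p),z);print("beaker",b,np.linalg.norm(b[:2]-tip))
print("pump",ray(t,*T(272,210),.157))
p=np.linalg.norm
dx=np.array([.5315,.1985])-[.33191,.11989];print(.971*dx[0]+.2375*dx[1],.2375*dx[0]-.971*dx[1])
```

```text
end [0.44931457 0.1528793  0.122     ] near [0.50963115 0.18401905 0.122     ]
[207.30602682 209.21119392] 0.09450377942044408
tip [0.45760973 0.15751743]
beaker [0.45397734 0.15706839 0.01      ] 0.003660038980798514
beaker [0.45392448 0.15789165 0.078     ] 0.0037042010705685404
pump [0.53155447 0.1989804  0.157     ]
0.21247176499999998 -0.028927685000000015
```

Call:
{"fn": "servo_tool", "kwargs": {
  "plan": [0.021,-0.003,0,0,0,0,0,0.021,-0.003,0,0,0,0,0,0.021,-0.003,0,0,0,0,0,0.021,-0.003,0,0,0,0,0,0.022,-0.003,0,0,0,0,0]
}}

```text
t: 7.3
position: [0.4341, 0.1623, 0.2292]
tcp_rot: [[0.971, 0.238, 0.0], [0.238, -0.971, 0.0], [0.0, -0.0, -1.0]]
contact_force: [-0.6, -0.1, -0.1]
width: 0.004
```

Call:
{"fn": "servo_tool", "kwargs": {
  "plan": [0.021,-0.003,0,0,0,0,0,0.021,-0.003,0,0,0,0,0,0.021,-0.003,0,0,0,0,0,0.021,-0.003,0,0,0,0,0,0.022,-0.002,0,0,0,0,0]
}}

```text
t: 7.72
position: [0.5335, 0.2015, 0.2289]
tcp_rot: [[0.971, 0.238, -0.0], [0.238, -0.971, 0.0], [-0.0, -0.0, -1.0]]
contact_force: [-0.5, -0.7, 0.3]
width: -0.003
```

Call:
{"fn": "servo_tool", "kwargs": {
  "plan": [0,0,0.02,0,0,0,0,0,0,0.02,0,0,0,0,0,0,0.015,0,0,0,0,0,0,0.008,0,0,0,0,0,0,0,0,0,0,0]
}}

```text
t: 8.13
position: [0.5321, 0.2004, 0.1644]
tcp_rot: [[0.971, 0.238, -0.003], [0.238, -0.971, -0.0], [-0.003, -0.0, -1.0]]
contact_force: [-0.4, -0.4, -0.7]
width: -0.002
```

```bash
python3 look.py 8
```

```text
8.2333 [0.53294173 0.20015474 0.16690626] [-0.13215861 -0.45926579 -0.19409072]
```

View pics/side8.png

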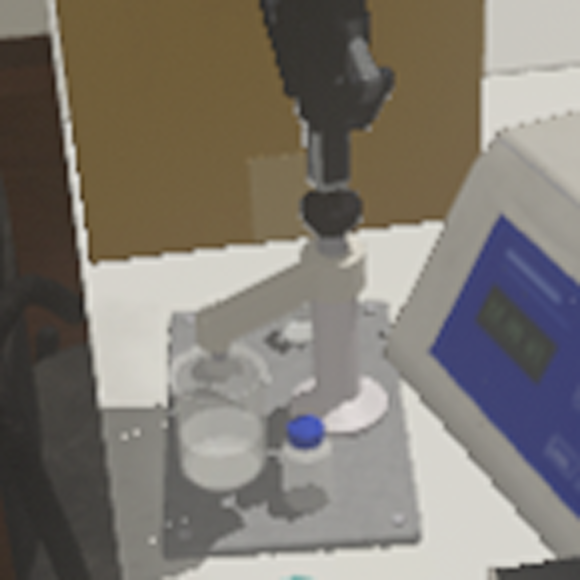

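Finger sits over the head's centre, (330,190) in the crop. Pressing in small steps.

Call:
{"fn": "servo_tool", "kwargs": {
  "plan": [0,0,0.004,0,0,0,0,0,0,0.003,0,0,0,0,0,0,0.002,0,0,0,0,0,0,0.002,0,0,0,0,0,0,0.002,0,0,0,0]
}}

```text
t: 8.65
position: [0.533, 0.1995, 0.1535]
tcp_rot: [[0.971, 0.237, 0.001], [0.237, -0.971, 0.0], [0.001, -0.0, -1.0]]
contact_force: [-0.4, 0.4, 2.7]
width: 0.004
```

Call:
{"fn": "servo_tool", "kwargs": {
  "plan": [0,0,0.002,0,0,0,0,0,0,0.002,0,0,0,0,0,0,0.002,0,0,0,0,0,0,0,0,0,0,0]
}}

```text
t: 8.98
position: [0.5329, 0.1995, 0.1471]
tcp_rot: [[0.971, 0.237, 0.0], [0.237, -0.971, 0.0], [0.0, -0.0, -1.0]]
contact_force: [0.6, -0.3, 5.2]
width: 0.001
```

Call:
{"fn": "servo_tool", "kwargs": {
  "plan": [0,0,0.001,0,0,0,0,0,0,0.001,0,0,0,0,0,0,0,0,0,0,0,0,0,0,0,0,0,0]
}}

```text
t: 9.32
position: [0.533, 0.1995, 0.1456]
tcp_rot: [[0.971, 0.237, 0.0], [0.237, -0.971, 0.0], [0.0, -0.0, -1.0]]
contact_force: [-0.2, 0.2, 5.7]
width: -0.003
```

Call:
{"fn": "servo_tool", "kwargs": {
  "plan": [0,0,0.001,0,0,0,0,0,0,0,0,0,0,0,0,0,0,0,0,0,0]
}}

```text
t: 9.57
position: [0.533, 0.1995, 0.1447]
tcp_rot: [[0.971, 0.238, 0.0], [0.238, -0.971, 0.0], [0.001, -0.0, -1.0]]
contact_force: [-0.7, 0.0, 5.9]
width: 0.001
```

Call:
{"fn": "servo_tool", "kwargs": {
  "plan": [0,0,0.001,0,0,0,0,0,0,0,0,0,0,0,0,0,0,0,0,0,0]
}}

```text
t: 9.82
position: [0.5331, 0.1996, 0.1444]
tcp_rot: [[0.971, 0.238, 0.001], [0.238, -0.971, 0.0], [0.001, -0.0, -1.0]]
contact_force: [-3.3, -0.7, 14.8]
width: 0.001
```

Force rose from 5.9 N to 14.8 N with only 0.3 mm more travel, so the head is on its hard stop. Now lifting off.

Call:
{"fn": "servo_tool", "kwargs": {
  "plan": [0,0,-0.004,0,0,0,0,0,0,-0.006,0,0,0,0,0,0,-0.01,0,0,0,0,0,0,-0.03,0,0,0,0,0,0,-0.035,0,0,0,0]
}}

```text
t: 10.23
position: [0.5318, 0.1992, 0.228]
tcp_rot: [[0.971, 0.237, -0.004], [0.237, -0.971, -0.001], [-0.004, -0.0, -1.0]]
contact_force: [0.0, 0.3, -0.3]
width: -0.002
```

Call:
{"fn": "servo_tool", "kwargs": {
  "plan": [-0.03,0,0,0,0,0,0,-0.04,0,0,0,0,0,0,-0.04,0.01,0,0,0,0,0,-0.04,0.01,0,0,0,0,0,-0.03,0.01,0,0,0,0,0]
}}

```text
t: 10.65
position: [0.3624, 0.127, 0.2284]
tcp_rot: [[0.971, 0.238, -0.0], [0.238, -0.971, -0.0], [-0.0, 0.0, -1.0]]
contact_force: [-0.4, -0.8, 0.3]
width: 0.0
```

Call:
{"fn": "servo_tool", "kwargs": {
  "plan": [-0.02,0,0,0,0,0,0,0,0,0,0,0,0,0,0,0,0,0,0,0,0]
}}

```text
t: 10.9
position: [0.3454, 0.1227, 0.2292]
tcp_rot: [[0.971, 0.237, 0.002], [0.237, -0.972, 0.0], [0.002, 0.0, -1.0]]
contact_force: [0.2, 0.1, -0.1]
width: 0.001
```

```bash
python3 look.py 9
python3 - <<'E'
from h import *
t=np.load("top9.npz");a=np.load("top0.npz")
for n,u,v in(("cup",246,212),("vr",255.6,236.6),("vt",322.4,222.2),("bk",305,243),("pump",282.6,202.2)): print(n,np.abs(t["frame"][int(v)-8:int(v)+8,int(u)-8:int(u)+8].astype(int)-a["frame"][int(v)-8:int(v)+8,int(u)-8:int(u)+8]).mean().round(1),pt(t,u,v).round(4),pt(a,u,v).round(4))
E
```

```text
11.0 [0.34618983 0.12298885 0.22868319] [ 0.84499917 -0.55519323 -0.37846   ]
cup 13.6 [0.5253 0.2862 0.0078] [0.5252 0.286  0.0091]
vr 12.0 [0.4701 0.2597 0.0557] [0.47   0.2593 0.0592]
vt 10.6 [0.4994 0.1209 0.0603] [0.4995 0.1209 0.0585]
bk 18.4 [0.4553 0.1569 0.1225] [0.4569 0.1572 0.0362]
pump 5.3 [0.5316 0.1991 0.1549] [0.5315 0.199  0.156 ]
```

View pics/top9.png

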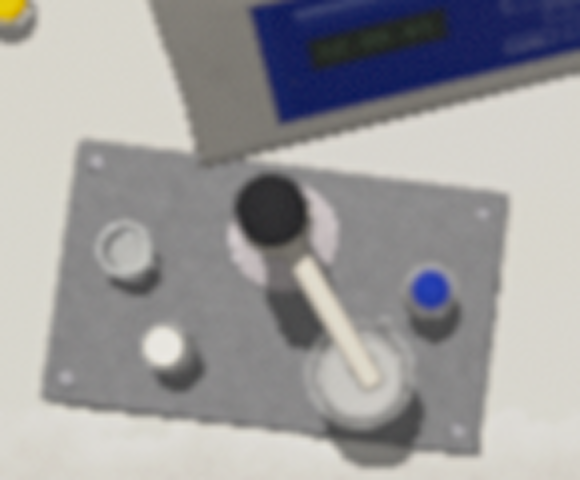

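View pics/side9.png

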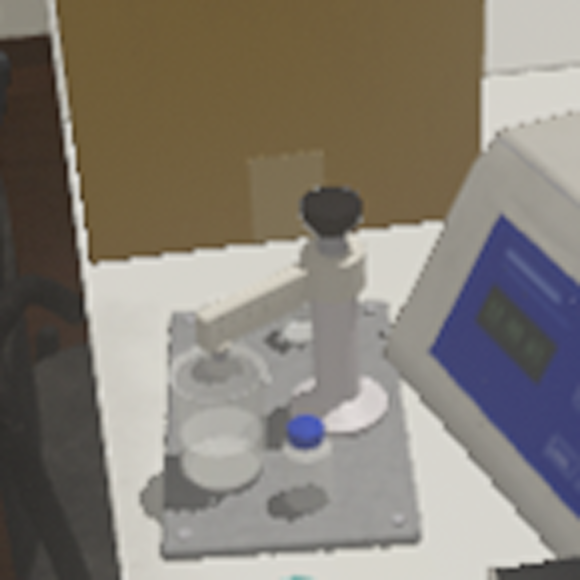

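Arm, vessels and pump head look the same as before the press. The spout is over the beaker, the head is up, and the robot is clear of everything.

```bash
python3 -c "
from cell import job
print(job.close_job())"
```

```text
the job is handed in; nothing more can be done
None
```

I pushed the swing arm about 46° with the closed fingertips until the spout was over the beaker. I then pressed the pump head down, let it come back up, and handed the job in at about 11 s. The hand-in reports no verdict.

- **Spout:** before the press I measured it about 4 mm from the beaker's centre, against the 15 mm allowed. The side view agreed on the arm angle to about 2°. After the press I only compared pictures, and the arm looked the same.
- **Push force:** the readings between steps never went above about 3 N.
- **Pump stroke:** the fingertips went down to z = 0.1444 m. The force then jumped from 5.9 N to 14.8 N with almost no further travel, so the head was on its hard stop.
- **Pump head afterwards:** the last pictures show it back up. The depth reading gave 154.9 mm, against 156.0 mm at the same pixel at the start. That 1.1 mm difference is about the camera noise.
- **Vessels:** the cup and both vials read within 0.5 mm sideways of where they began. I checked the beaker only by comparing pictures, because the bar now hides its centre; it looks unmoved and upright.
- **Disagreement:** my two early measurements of the beaker's centre, one from each camera, differed by about 3 mm. That is within the tolerance.

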